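Brush out the paint pots on the cross-slide stand

TASK

Brush out the yellow pot and after it the red one: slide the carrier by its knob until the pot is centred under the brush, then press the orange pad so that the brush runs all the way down to its stop, pauses there an instant, and comes back up clear of the rim, two full strokes in each pot. Keep the brush off the blue pot and the glue can and what stands up out of them, don't ram it into the pots or tip any pot, and leave the other things on the bench where they are. Finally pull the carrier fully home to its front stop, brush up and all four pots still upright in their nests.

Things in the scene. Friction and masses are not known exactly. Their poses are not given: they have to be found in the camera images.
- stand: fixed pot-brushing stand: grey base plate (x -140 to 180 mm, y +-140 mm, 14 mm thick) with an aluminium column at its rear, centred at x 155 mm, 50 mm wide, 34 mm deep, 400 mm high. Origin on the bench straight under the brush axis; its -x is the front, towards the robot, where the carrier is pulled out
- saddle (a joint): carrier's position along the stand's x: 0 = home, fully pulled out to the front stop (carrier origin 90 mm in front of the brush axis), 0.135 m = rear stop. About 1.5 N friction; stays where it is left, no detents
- carrier: square open aluminium tray 148 x 148 mm with 2 x 2 nests, centres at x +-36, y +-36 mm. Origin in its middle at bench level; nest floor at 40 mm, walls up to 56 mm. Axes parallel to the stand's. Moved by its knob along the stand's x (joint saddle) and y (+-55 mm about the brush axis, 1.5 N friction, stays where left)
- knob (a point): centre of the top of the carrier's black upright knob, a plain post of 22 mm diameter, 120 mm in front (-x) of the carrier's origin; its top is 115 mm above the bench, and it rises 73 mm from a flat tongue whose top is at 42 mm
- brush_arm: blue arm on the column with a long white brush pointing down (48 mm dia. over 72 mm, then a 12 mm shaft); arm 36 mm wide, underside 142 mm above the tip. A spring holds it up, tip 146 mm above the bench; it can be pressed down 90 mm to a stop (tip at 56 mm) with 4 N at the top, 10 N at the bottom, and rises by itself. Origin at the tip, z up
- brush_tip (a point): centre of the lower end of the brush
- press_pad (a point): centre of the top of the round orange press pad, 52 mm in diameter, on the arm straight above the brush, 172 mm above the tip
- yellow_pot: yellow plastic pot, empty and open, 66 mm outside and 59 mm inside diameter, 80 mm high, inner floor 5 mm above its underside. It stands in any one of the carrier's four nests, 1 mm play all round. Origin: centre of its underside, z up.
- red_pot: red plastic pot, empty and open, same sizes as the yellow one. It stands in any one of the carrier's four nests, 1 mm play all round. Origin: centre of its underside, z up.
- blue_pot: blue pot, closed by a white lid, 66 mm diameter, 80 mm high, out of whose middle a black paintbrush handle of 8 mm diameter stands upright to 140 mm above the pot's underside: higher than the raised brush's tip. Not to be brushed. It stands in any one of the carrier's four nests, 1 mm play all round. Origin: centre of its underside, z up.
- glue_can: steel can full of set glue, 66 mm diameter, 80 mm high, with a wooden stirring stick of 8 mm diameter standing upright in its middle to 140 mm above its underside: higher than the raised brush's tip. Not to be brushed. It stands in any one of the carrier's four nests, 1 mm play all round. Origin: centre of its underside, z up.
- glue_bottle: bystander: white bottle with red label and cap, 60 mm diameter, 190 mm high; origin: centre of underside
- white_roll: bystander: white upright roll, 72 mm diameter, 150 mm high; origin: centre of underside
- paint_bottle: bystander: small white bottle with red cap, 42 mm diameter, 100 mm high; origin: centre of underside
- sanding_belt: bystander: brown sanding belt standing as a ring, 130 mm diameter, 90 mm high; origin: centre of underside
- pine_arch: bystander: flat U-shaped pine piece, about 56 x 84 mm, 22 mm thick, lying on the bench; origin on its underside, midway between its two feet; it extends 44 mm to its +x
- pine_block: bystander: pine offcut 90 x 70 x 30 mm; origin: centre of underside

How it is judged:
By the outcome, as a careful person would: the job done as asked, in the order asked, and still so for the second after the job is handed in, with the robot touching nothing.
It also fails if it takes over 72 s, if anything falls off the work surface, if the arm or the gripper's body presses on something with over 40 N, if the wrist force passes 120 N, or if a joint passes its speed limit or range.

ROBOT

A 6-joint arm with a two-finger parallel gripper is mounted at the origin on the work surface. World frame = base frame: x ahead of the robot, y to its left, z up, the work surface at z = 0. Lengths are in m, angles in rad, forces in N, time in s.
With the tool pointing down it reaches from about 0.225 to 0.875 m from the base axis. Payload 3.4 kg.
Tool frame: the origin (TCP) lies at the very end of the fingers, on their centre line; the grasp point (between the pads) lies manip.grip_point_offset behind it (manip.grip_point_offset is the distance from the TCP to the grasp point, in m); z points along the fingers, y is the line along which they close (so a half turn about z gives the same grasp; the last joint's range is limited). The gripper opens to 85 mm and grips with 20 to 120 N. Pads are 22 mm wide; open, the fingers measure 114 mm over their backs; the gripper's body (76 mm by 85 mm) begins 54 mm behind the grasp point. The pads swing forward as they close: fully open they stand 13 mm farther back than shut.
Start: joints at [1.033, 0.276, 1.505, -0, 1.361, -0.121], TCP at [0.233, 0.526, 0.231] pointing down, gripper open.
Joint ranges: [-2.89, 2.89], [-0.75, 2.08], [0.22, 2.7], [-1.18, 4.32], [0.11, 2.71], [-2.7, 2.7]. Speed limits (rad/s): [2.57, 2.57, 3.14, 3.14, 3.14, 3.14].

INTERFACE

Orientations are given as a unit quaternion [w, x, y, z].
In Python, from rig import manip gives the robot as it stands.
- The arm moves only by the shell command python3 -m pendant 'ROWS' [FORCE]. ROWS is JSON, a list of rows, each an object of numbers: "jaw": the opening, from -1 (shut) to 1 (fully open); "tx", "ty", "tz": the shift along the world's x, y, z in cm; "ax", "ay", "az": the turn, a rotation vector about the world's x, y, z in degrees. In form: [{"jaw": .., "tx": .., "ty": .., "tz": .., "ax": .., "ay": .., "az": ..}, ...]. A call has 1 to 10 rows; each row is the pose to reach, as a shift and turn from the pose commanded when the call began; what a row does not reach only later rows make up. A row lasts 1/8 s, in which the tool goes at most 62.5 mm and 10.7 degrees, less where a joint would pass 70% of its speed; a pose out of reach is approached as far as the arm can. A call with a gripper value outside its range is refused whole. The fingers move at their own pace and stop on an object; FORCE is the grip in N (left out, the last holds). Time passes only in rows, so rows that repeat a pose let the fingers close. It gives the time, the measured TCP pose, the force, the opening and the grip force at its end, in the units of the state.
- manip.get_state(): the state, without advancing time (a new reading comes with each control period).
- manip.get_image(name): name is "scene" or "side" or "wrist"; returns a dict with "pixels" (384x512x3 uint8, blue, green, red), "depth" (384x512 float32, m along the optical axis (not along the pixel's ray), 0 where there is no reading), "fx", "fy", "cx", "cy" (pixels), "pose" (4x4, takes a point from camera to world coordinates). Camera axes: x right, y down, z forward; pixel columns grow to the right and rows downward; lengths in m; the calibration is good to about 2 mm. A picture is of the moment at which its call begins.
- manip.sign_off(): hands the job in; it is judged then, once.
The state is a dict: "clock": time; "qpos": joint angles; "qd": joint speeds; "effort": joint torques, N m; "position": TCP position; "ee_rot": TCP orientation; "contact_force": force on the tool from outside, world axes, zero at the start; "moment": the same for the moment, N m; "width": finger opening in m; "gripper_force": force on a finger pad.
Only numpy, scipy, OpenCV 4.12 (cv2) and the standard library are available. Lean on these libraries where they do the work, as an engineer would, in place of code of your own. Each camera call takes 0.05 s, during which the arm holds its last target. There are 200 camera calls.

## Working session

There is one attempt and no reset: what is moved stays moved. The work goes in short steps, Python scripts to look and compute and a shell command to move; the robot and the scene stay as the last step left them, time stands still between calls to the robot, and variables do not carry over. Pictures are saved under pics/ and viewed, at most 10 in all, crops included, and the job is handed in when it is done.

```bash
mkdir -p pics; ls; python3 - <<'E'
from rig import manip
import cv2,numpy as np
s=manip.get_state();print(s['clock'],s['position'],s['ee_rot'],s['width'],manip.grip_point_offset)
ims=[]
for n in ('scene','side'):
    i=manip.get_image(n);np.savez(f'pics/{n}.npz',**i);ims.append(i['pixels']);print(n,i['fx'],i['cx'],i['cy'],np.round(i['pose'],3).tolist())
    cv2.imwrite(f'pics/{n}0.png',i['pixels'])
E
```

```text
pics
0.0 [0.23249591 0.52531073 0.23042514] [-2.90562737e-04  2.06876026e-01  9.78366710e-01 -8.98294601e-04] 0.0850537240498315 0.0187
scene 405.1164352619618 255.1206920422236 188.7036585996727 [[-0.999, 0.038, -0.028, 0.579], [0.047, 0.801, -0.596, 0.598], [-0.001, -0.597, -0.802, 0.948], [0.0, 0.0, 0.0, 1.0]]
side 417.7437564444112 260.08213555950215 202.49427384758167 [[0.883, -0.321, 0.342, 0.234], [-0.469, -0.629, 0.619, -0.617], [0.017, -0.708, -0.706, 0.911], [0.0, 0.0, 0.0, 1.0]]
```

View pics/scene0.png

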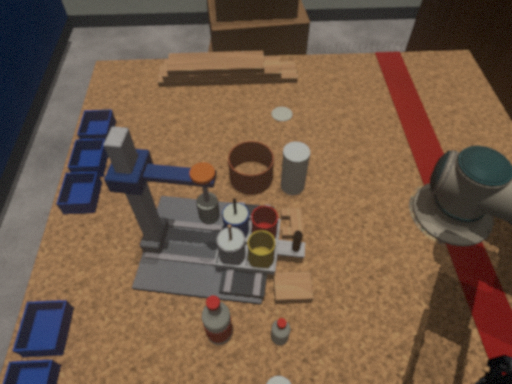

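View pics/side0.png

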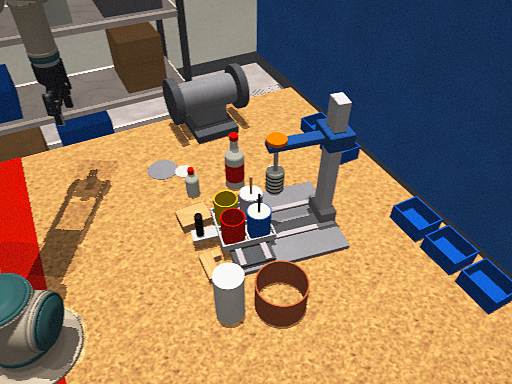

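The pictures show red (scene 264,218; side 232,225) and yellow (262,245; 226,205) in the front nests. The blue pot and glue can are behind them, the knob is at scene (297,240), and the orange pad is at (202,173). Next I'll measure with masks and rays onto planes of known height.

```bash
cat > h.py <<'E'
import cv2,numpy as np
from rig import manip
def grab(n,fn=None):
    i=manip.get_image(n)
    if fn: cv2.imwrite(fn,i['pixels'])
    return i
def ray(i,u,v,z):
    d=i['pose'][:3,:3]@np.array([(u-i['cx'])/i['fx'],(v-i['cy'])/i['fy'],1]); o=i['pose'][:3,3]
    return o+d*(z-o[2])/d[2]
def cloud(i):
    v,u=np.mgrid[:384,:512];d=i['depth']
    p=np.stack([(u-i['cx'])/i['fx']*d,(v-i['cy'])/i['fy']*d,d],-1)
    p=p@i['pose'][:3,:3].T+i['pose'][:3,3]; p[d==0]=np.nan
    return p
def hsv(i): return cv2.cvtColor(i['pixels'],cv2.COLOR_BGR2HSV)
RNG={'orange':((8,180,120),(16,255,255)),'yellow':((22,120,60),(35,255,255)),'red':((172,120,40),(180,255,255)),'red2':((0,150,40),(4,255,255)),'black':((0,0,0),(180,255,45))}
def circ(p):  # algebraic circle fit
    A=np.c_[p[:,:2],np.ones(len(p))];s=np.linalg.lstsq(A,(p[:,:2]**2).sum(1),rcond=None)[0]
    c=s[:2]/2;return c,np.sqrt(s[2]+c@c)
E
python3 - <<'E'
from h import *
for n in('scene','side'):
    i=dict(np.load(f'pics/{n}.npz'));h=hsv(i);P=cloud(i)
    R=lambda x0,x1,y0,y1:(P[...,0]>x0)&(P[...,0]<x1)&(P[...,1]>y0)&(P[...,1]<y1)
    print(n)
    def top(name,z0,z1,zp,m=None):
        k=(P[...,2]>z0)&(P[...,2]<z1)&R(.2,.9,-.3,.35)
        if m is not None:k&=m
        nl,L,st,ce=cv2.connectedComponentsWithStats(k.astype('uint8'))
        for j in range(1,nl):
            if st[j,4]<12: continue
            q=P[L==j];print(' ',name,st[j].tolist(),'ctr ray',ray(i,*ce[j],zp).round(4),'mean',q.mean(0).round(4),'ext',np.ptp(q,0).round(3),'hsv',np.median(h[L==j],0))
    top('z.318',.308,.328,.318)
    top('z.400',.39,.41,.4)
    top('z.115knob',.105,.122,.115,(h[...,2]<70))
    top('rims',.112,.128,.12)
    top('sticks',.14,.185,.18)
E
```

```text
scene
  z.318 [104, 148, 47, 38, 832] ctr ray [0.8065 0.0721 0.318 ] mean [0.806  0.0722 0.3187] ext [0.082 0.093 0.02 ] hsv [112. 114.  88.]
  z.318 [190, 162, 26, 23, 460] ctr ray [0.6602 0.0846 0.318 ] mean [0.6603 0.0839 0.3173] ext [0.051 0.051 0.014] hsv [ 12. 178. 164.]
  z.400 [104, 126, 26, 24, 442] ctr ray [0.8115 0.0602 0.4   ] mean [0.812  0.0588 0.3988] ext [0.04  0.053 0.012] hsv [ 15.  13. 151.]
  z.115knob [140, 212, 18, 18, 77] ctr ray [0.8065 0.0709 0.115 ] mean [0.8068 0.0702 0.1139] ext [0.036 0.04  0.016] hsv [13. 33. 61.]
  z.115knob [236, 219, 13, 9, 25] ctr ray [0.5852 0.0827 0.115 ] mean [0.5852 0.0795 0.1099] ext [0.03  0.023 0.011] hsv [120.  57.  56.]
  z.115knob [294, 232, 8, 8, 47] ctr ray [0.4563 0.1206 0.115 ] mean [0.4562 0.1198 0.1137] ext [0.017 0.016 0.014] hsv [ 14. 104.  53.]
  z.115knob [221, 248, 22, 7, 35] ctr ray [0.6096 0.157  0.115 ] mean [0.6098 0.1534 0.1081] ext [0.049 0.013 0.009] hsv [15. 24. 63.]
  rims [283, 158, 26, 13, 97] ctr ray [ 0.4427 -0.0875  0.12  ] mean [ 0.4428 -0.0873  0.1203] ext [0.067 0.033 0.016] hsv [17. 50. 77.]
  r
[... 2974 characters left out ...]
[ 24.   29.5 103. ]
  sticks [318, 165, 21, 23, 243] ctr ray [0.7905 0.0246 0.18  ] mean [0.8034 0.0396 0.1629] ext [0.034 0.056 0.045] hsv [60. 12. 89.]
  sticks [250, 176, 3, 13, 38] ctr ray [0.6036 0.1023 0.18  ] mean [0.6128 0.1203 0.1616] ext [0.007 0.009 0.041] hsv [ 14.  137.5 106. ]
  sticks [266, 181, 18, 15, 159] ctr ray [0.6445 0.0515 0.18  ] mean [0.651  0.062  0.1684] ext [0.043 0.032 0.039] hsv [30. 27. 81.]
  sticks [258, 194, 3, 12, 36] ctr ray [0.5915 0.0348 0.18  ] mean [0.5997 0.0498 0.1631] ext [0.006 0.008 0.038] hsv [22. 23. 21.]
  sticks [212, 262, 33, 30, 759] ctr ray [ 0.4256 -0.1402  0.18  ] mean [ 0.4337 -0.12    0.1494] ext [0.071 0.072 0.015] hsv [ 30.   2. 249.]
```

```bash
python3 - <<'E'
import cv2
a=cv2.imread('pics/scene0.png')[150:310,130:330];b=cv2.imread('pics/side0.png')[120:280,170:370]
import numpy as np
cv2.imwrite('pics/crop.png',cv2.resize(np.hstack([a,b]),(800,320),interpolation=cv2.INTER_CUBIC))
E
```

```text
(no output)
```

View pics/crop.png

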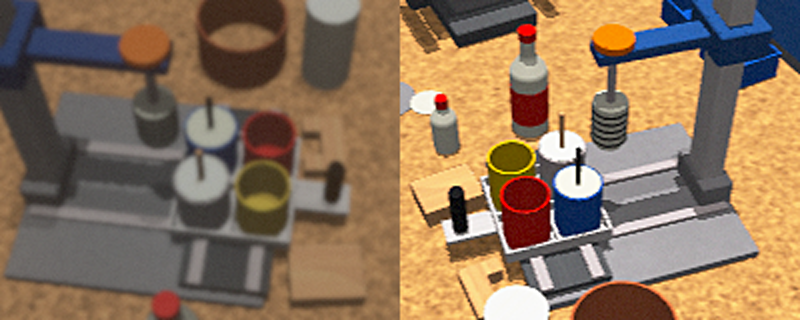

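The two cameras disagree by about 10 mm in y, so I'll check with the wrist camera. The stand's yaw is about -10°, and the carrier is home with y near 0. I'll move above the knob now.

```bash
python3 -m pendant '[{"jaw":1,"tx":3,"ty":-5.5,"tz":2,"az":4},{"jaw":1,"tx":6,"ty":-11,"tz":4,"az":8},{"jaw":1,"tx":9,"ty":-16.5,"tz":6,"az":14},{"jaw":1,"tx":12,"ty":-22,"tz":7,"az":14},{"jaw":1,"tx":15,"ty":-27.5,"tz":7,"az":14},{"jaw":1,"tx":18,"ty":-33,"tz":7,"az":14},{"jaw":1,"tx":20,"ty":-38,"tz":7,"az":14},{"jaw":1,"tx":21.7,"ty":-41.5,"tz":7,"az":14},{"jaw":1,"tx":21.7,"ty":-41.5,"tz":7,"az":14},{"jaw":1,"tx":21.7,"ty":-41.5,"tz":7,"az":14}]'
python3 - <<'E'
from h import *
i=grab('wrist','pics/w1.png');np.savez('pics/w1.npz',**i);print(i['fx'],i['pose'].round(3).tolist())
j=grab('scene','pics/s1.png');np.savez('pics/s1.npz',**j)
cv2.imwrite('pics/ws1.png',cv2.resize(np.hstack([i['pixels'],j['pixels']]),(800,300)))
E
```

```text
336.99587256431715 [[0.405, 0.874, 0.266, 0.165], [0.914, -0.387, -0.12, 0.555], [-0.002, 0.292, -0.956, 0.374], [0.0, 0.0, 0.0, 1.0]]invalid input at $[0]: expected keys jaw, tx, ty, tz, ax, ay, az
```

View pics/ws1.png

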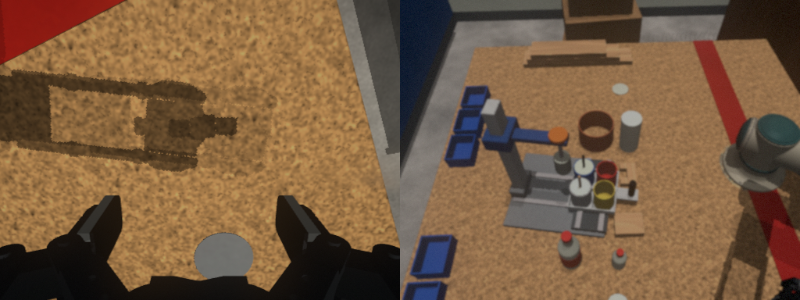

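All row keys must be present. The wrist view looks ahead past the fingertips (bottom of the image, about row 230), so I'll stop a little behind the pots.

```bash
python3 -m pendant '[{"jaw":1,"tx":3,"ty":-5,"tz":2,"ax":0,"ay":0,"az":4},{"jaw":1,"tx":6,"ty":-10,"tz":4,"ax":0,"ay":0,"az":8},{"jaw":1,"tx":10,"ty":-15,"tz":6,"ax":0,"ay":0,"az":14},{"jaw":1,"tx":14,"ty":-20,"tz":7,"ax":0,"ay":0,"az":14},{"jaw":1,"tx":17,"ty":-25,"tz":7,"ax":0,"ay":0,"az":14},{"jaw":1,"tx":20,"ty":-30,"tz":7,"ax":0,"ay":0,"az":14},{"jaw":1,"tx":24,"ty":-35,"tz":7,"ax":0,"ay":0,"az":14},{"jaw":1,"tx":27,"ty":-40,"tz":7,"ax":0,"ay":0,"az":14},{"jaw":1,"tx":28.7,"ty":-42.5,"tz":7,"ax":0,"ay":0,"az":14},{"jaw":1,"tx":28.7,"ty":-42.5,"tz":7,"ax":0,"ay":0,"az":14}]'
python3 - <<'E'
from h import *
s=manip.get_state();print(s['clock'],s['position'],s['ee_rot'])
i=grab('wrist','pics/w2.png');np.savez('pics/w2.npz',**i);print(i['pose'].round(3).tolist())
j=grab('side','pics/s2.png');np.savez('pics/s2.npz',**j)
cv2.imwrite('pics/ws2.png',cv2.resize(np.hstack([i['pixels'],j['pixels']]),(800,300)))
P=cloud(i);h=hsv(i)
for nm,z0,z1,zp,m in(('knob',.105,.122,.115,h[...,2]<90),('rims',.112,.128,.12,None),('st',.14,.185,.18,None),('pad',.305,.33,.318,None)):
    k=(P[...,2]>z0)&(P[...,2]<z1)&(P[...,0]>.4)
    if m is not None:k&=m
    nl,L,st,ce=cv2.connectedComponentsWithStats(k.astype('uint8'))
    for q in range(1,nl):
        if st[q,4]<25: continue
        p=P[L==q];print(nm,st[q].tolist(),ray(i,*ce[q],zp).round(4),p.mean(0).round(4),np.ptp(p,0).round(3),np.median(h[L==q],0))
E
```

```text
clock: 1.45
position: [0.5208, 0.0989, 0.3007]
ee_rot: [-0.0, 0.088, 0.996, -0.0]
contact_force: [-1.0, 0.7, -0.2]
width: 0.0854
gripper_force: 0.0
1.45 [0.5207601  0.09893496 0.30068847] [-3.97087533e-04  8.79663396e-02  9.96123358e-01 -1.42231399e-04]
[[0.176, 0.942, 0.287, 0.448], [0.984, -0.168, -0.052, 0.111], [-0.001, 0.291, -0.957, 0.444], [0.0, 0.0, 0.0, 1.0]]
knob [16, 81, 47, 72, 686] [ 0.4348 -0.0851  0.115 ] [ 0.4351 -0.0858  0.1139] [0.067 0.025 0.017] [27. 32. 75.]
knob [247, 83, 23, 24, 399] [0.4535 0.114  0.115 ] [0.4535 0.114  0.1159] [0.021 0.021 0.005] [15. 68. 45.]
knob [201, 148, 55, 34, 174] [0.5077 0.0816 0.115 ] [0.5079 0.0815 0.1139] [0.036 0.051 0.017] [  3. 198.  70.]
knob [263, 148, 53, 31, 139] [0.5153 0.1263 0.115 ] [0.5157 0.1263 0.113 ] [0.023 0.055 0.016] [ 23. 184.  74.]
knob [193, 167, 60, 43, 342] [0.5459 0.0538 0.115 ] [0.5468 0.0534 0.1126] [0.049 0.057 0.017] [  2. 173.  70.]
knob [265, 172, 59, 38, 299] [0.5621 0.1381 0.115 ] [0.5632 0.1383 0.112 ] [0.035 0.06  0.017] [ 23. 167.  75.]
knob [199, 215, 57, 26, 269] [0.575  0.0641 0.115 ] [0.576  
[... 1111 characters left out ...]
7 -0.095   0.1498] [0.068 0.044 0.014] [ 42.  16. 206.]
st [458, 244, 54, 48, 1171] [0.6268 0.2814 0.18  ] [0.6398 0.2937 0.1602] [0.031 0.031 0.045] [27. 36. 67.]
st [216, 254, 12, 30, 231] [0.5918 0.0564 0.18  ] [0.5992 0.0536 0.166 ] [0.009 0.008 0.042] [30. 20. 38.]
st [292, 254, 14, 29, 234] [0.6032 0.1229 0.18  ] [0.6111 0.1235 0.166 ] [0.008 0.008 0.042] [16. 94. 76.]
st [235, 292, 51, 35, 864] [0.6349 0.083  0.18  ] [0.6416 0.082  0.1704] [0.025 0.048 0.037] [34. 25. 60.]
pad [108, 250, 49, 62, 905] [0.512  0.0523 0.318 ] [0.5092 0.0551 0.3237] [0.024 0.015 0.015] [15. 77. 32.]
pad [353, 250, 49, 62, 917] [0.5286 0.1447 0.318 ] [0.5249 0.1431 0.3237] [0.022 0.017 0.017] [17. 49. 32.]
```

View pics/ws2.png

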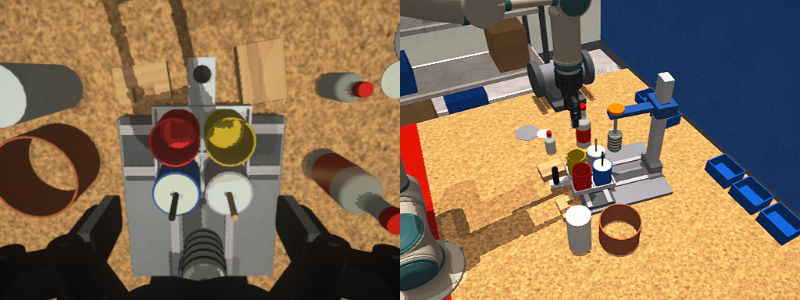

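The wrist view gives:
- **Knob:** (.4535, .114).
- **Pots:** red (.531, .064), yellow (.543, .136), with the spacing correct at 72 mm.
- **Stand yaw:** -9.6°.
- **Brush axis:** about (.659, .079), which agrees with the carrier being home.

I'll grasp the knob.

```bash
python3 -m pendant '[{"jaw":1,"tx":-5,"ty":1,"tz":-1,"ax":0,"ay":0,"az":0},{"jaw":1,"tx":-6.7,"ty":1.5,"tz":-6,"ax":0,"ay":0,"az":0},{"jaw":1,"tx":-6.7,"ty":1.5,"tz":-11,"ax":0,"ay":0,"az":0},{"jaw":1,"tx":-6.7,"ty":1.5,"tz":-16,"ax":0,"ay":0,"az":0},{"jaw":1,"tx":-6.7,"ty":1.5,"tz":-20,"ax":0,"ay":0,"az":0},{"jaw":1,"tx":-6.7,"ty":1.5,"tz":-22.5,"ax":0,"ay":0,"az":0},{"jaw":1,"tx":-6.7,"ty":1.5,"tz":-22.8,"ax":0,"ay":0,"az":0},{"jaw":-1,"tx":-6.7,"ty":1.5,"tz":-22.8,"ax":0,"ay":0,"az":0},{"jaw":-1,"tx":-6.7,"ty":1.5,"tz":-22.8,"ax":0,"ay":0,"az":0},{"jaw":-1,"tx":-6.7,"ty":1.5,"tz":-22.8,"ax":0,"ay":0,"az":0}]' 40
python3 -m pendant '[{"jaw":-1,"tx":0,"ty":0,"tz":0,"ax":0,"ay":0,"az":0},{"jaw":-1,"tx":0,"ty":0,"tz":0,"ax":0,"ay":0,"az":0},{"jaw":-1,"tx":0,"ty":0,"tz":0,"ax":0,"ay":0,"az":0}]'
```

```text
clock: 2.8
position: [0.4535, 0.116, 0.0743]
ee_rot: [0.001, 0.086, 0.996, 0.0]
contact_force: [0.2, 0.6, -0.4]
width: 0.0323
gripper_force: 0.0
clock: 3.18
position: [0.4533, 0.1157, 0.0742]
ee_rot: [0.001, 0.086, 0.996, 0.0]
contact_force: [-2.5, -0.5, 5.7]
width: 0.0206
gripper_force: 38.8
```

Gripped. I'll slide the carrier 125 mm rearwards.

```bash
python3 -m pendant '[{"jaw":-1,"tx":0.7,"ty":-0.1,"tz":0,"ax":0,"ay":0,"az":0},{"jaw":-1,"tx":2.0,"ty":-0.33,"tz":0,"ax":0,"ay":0,"az":0},{"jaw":-1,"tx":3.6,"ty":-0.6,"tz":0,"ax":0,"ay":0,"az":0},{"jaw":-1,"tx":5.2,"ty":-0.88,"tz":0,"ax":0,"ay":0,"az":0},{"jaw":-1,"tx":6.8,"ty":-1.15,"tz":0,"ax":0,"ay":0,"az":0},{"jaw":-1,"tx":8.4,"ty":-1.42,"tz":0,"ax":0,"ay":0,"az":0},{"jaw":-1,"tx":10,"ty":-1.69,"tz":0,"ax":0,"ay":0,"az":0},{"jaw":-1,"tx":11.4,"ty":-1.93,"tz":0,"ax":0,"ay":0,"az":0},{"jaw":-1,"tx":12.2,"ty":-2.06,"tz":0,"ax":0,"ay":0,"az":0},{"jaw":-1,"tx":12.35,"ty":-2.09,"tz":0,"ax":0,"ay":0,"az":0}]'
python3 -m pendant '[{"jaw":-1,"tx":0,"ty":0,"tz":0,"ax":0,"ay":0,"az":0},{"jaw":-1,"tx":-0.2,"ty":-0.9,"tz":0,"ax":0,"ay":0,"az":0},{"jaw":-1,"tx":-0.4,"ty":-2.2,"tz":0,"ax":0,"ay":0,"az":0},{"jaw":-1,"tx":-0.6,"ty":-3.3,"tz":0,"ax":0,"ay":0,"az":0},{"jaw":-1,"tx":-0.6,"ty":-3.7,"tz":0,"ax":0,"ay":0,"az":0},{"jaw":-1,"tx":-0.6,"ty":-3.7,"tz":0,"ax":0,"ay":0,"az":0},{"jaw":-1,"tx":-0.6,"ty":-3.7,"tz":0,"ax":0,"ay":0,"az":0}]'
python3 - <<'E'
from h import *
out=[]
for n in('scene','side'):
    i=grab(n);np.savez(f'pics/{n}3.npz',**i)
    c=(120,165) if n=='scene' else (190,110)
    a=i['pixels'][c[1]-10:c[1]+140,c[0]:c[0]+200];out.append(a)
    h=hsv(i);P=cloud(i)
    k=(abs(P[...,2]-.12)<.008)&(P[...,0]>.4)
    for nm,a,b in(('yellow',18,36),('red',170,180)):
        m=k&(h[...,0]>=a)&(h[...,0]<=b)&(h[...,1]>120)
        p=P[m];print(n,nm,m.sum(),p.mean(0).round(4) if len(p) else 0,np.ptp(p,0).round(3) if len(p) else 0)
    m=(P[...,2]>.305)&(P[...,2]<.33)&(h[...,0]>6)&(h[...,0]<20)&(h[...,1]>120);v,u=np.nonzero(m)
    print('pad',ray(i,u.mean(),v.mean(),.318).round(4))
cv2.imwrite('pics/c3.png',cv2.resize(np.hstack(out),(800,300),interpolation=cv2.INTER_CUBIC))
E
```

```text
clock: 4.42
position: [0.5775, 0.0946, 0.0742]
ee_rot: [0.001, 0.086, 0.996, 0.0]
contact_force: [-1.8, 0.2, 6.9]
width: 0.021
gripper_force: 39.0
clock: 5.3
position: [0.5706, 0.0565, 0.0742]
ee_rot: [0.001, 0.086, 0.996, -0.001]
contact_force: [-0.7, -1.7, 7.0]
width: 0.0207
gripper_force: 39.5
scene yellow 102 [0.6561 0.0968 0.1179] [0.062 0.054 0.012]
scene red 0 0 0
pad [0.6601 0.0843 0.318 ]
side yellow 106 [0.651  0.0666 0.1173] [0.136 0.068 0.011]
side red 21 [0.6546 0.0074 0.1162] [0.061 0.061 0.008]
pad [0.6316 0.0747 0.318 ]
```

View pics/c3.png

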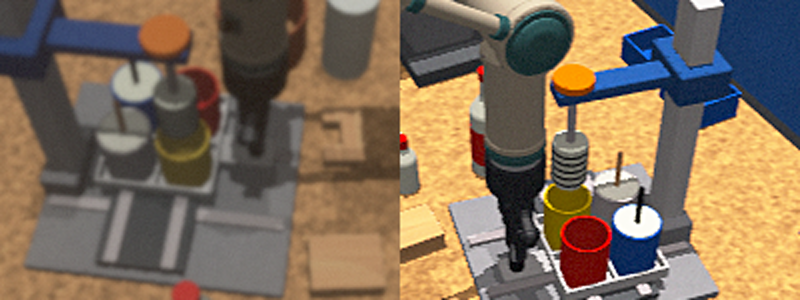

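The carrier sits at saddle ≈ 125.5 mm with the brush over the yellow pot. I'll fit the brush cylinder in the saved clouds to measure the lateral centring more precisely.

```bash
python3 - <<'E'
from h import *
from scipy.optimize import least_squares
def fit(p,c0,r):
    return least_squares(lambda c:np.hypot(p[:,0]-c[0],p[:,1]-c[1])-r,c0,loss='soft_l1',f_scale=.002)
for n in('w2','scene','side','scene3','side3'):
    i=dict(np.load(f'pics/{n}.npz'));P=cloud(i);h=hsv(i)
    for nm,z0,z1 in(('low',.15,.18),('hi',.18,.21)):
        k=(P[...,2]>z0)&(P[...,2]<z1)&(np.hypot(P[...,0]-.6585,P[...,1]-.079)<.036)
        k=cv2.erode(k.astype('uint8'),np.ones((2,2)))>0
        p=P[k]
        if len(p)<20: print(n,nm,len(p));continue
        f=fit(p,(.6585,.079),.024);c,r=circ(p)
        print(n,nm,len(p),'r24',f.x.round(4),(np.abs(f.fun).mean()*1e3).round(2),'free',c.round(4),r.round(4))
    # pots: yellow outer wall/rim
    m=(h[...,0]>=18)&(h[...,0]<=36)&(h[...,1]>110)&(P[...,2]>.114)&(P[...,2]<.126)&(P[...,0]>.45)&(P[...,0]<.72)&(P[...,1]<.18)&(P[...,1]>.03)
    p=P[m]; f=fit(p,p.mean(0)[:2],.0315);print('  yellow rim',len(p),f.x.round(4),(np.abs(f.fun).mean()*1e3).round(2))
    for nm in('stick',):
        m=(P[...,2]>.15)&(P[...,2]<.185)&(np.hypot(P[...,0]-.655,P[...,1]-.08)>.04)&(P[...,0]>.57)&(P[...,0]<.76)&(P[...,1]<.16)&(P[...,1]>-.03)
        nl,L,st,ce=cv2.connectedComponentsWithStats(m.astype('uint8'))
        for q in range(1,nl):
            if 20<st[q,4]<400: print('  st',P[L==q].mean(0).round(4),st[q,4])
E
```

```text
w2 low 631 r24 [0.6608 0.0792] 0.39 free [0.6604 0.0792] 0.0237
w2 hi 973 r24 [0.6608 0.0791] 0.4 free [0.6605 0.0792] 0.0238
  yellow rim 835 [0.5418 0.1355] 1.05
  st [0.5993 0.0536 0.1699] 195
  st [0.6112 0.1235 0.1702] 195
scene low 87 r24 [0.6612 0.0798] 0.59 free [0.661  0.0808] 0.0231
scene hi 115 r24 [0.661  0.0796] 0.59 free [0.6608 0.0804] 0.0234
  yellow rim 147 [0.543  0.1377] 1.08
  st [0.6017 0.0557 0.1687] 33
  st [0.6138 0.1266 0.1691] 34
side low 94 r24 [0.6609 0.0785] 0.98 free [0.6601 0.0767] 0.0224
side hi 118 r24 [0.6612 0.0784] 1.0 free [0.6604 0.0765] 0.0224
  yellow rim 126 [0.5423 0.1337] 1.36
  st [0.613  0.1205 0.1662] 30
  st [0.5998 0.0499 0.1665] 30
scene3 low 85 r24 [0.6612 0.0799] 0.61 free [0.661  0.0809] 0.0232
scene3 hi 104 r24 [0.661 0.08 ] 0.63 free [0.6608 0.081 ] 0.0231
  yellow rim 86 [0.6604 0.079 ] 1.04
  st [0.7305 0.0688 0.1692] 30
  st [0.5813 0.1068 0.1724] 130
side3 low 95 r24 [0.6606 0.0786] 1.08 free [0.6595 0.0758] 0.0216
side3 hi 118 r24 [0.661  0.0783] 1.07 free [0.66   0.0764] 0.0223
  yellow rim 89 [0.6593 0.0755] 2.29
  st [0.7298 0.0631 0.1671] 28
  st [ 0.7177 -0.008   0.1679] 31
```

The brush axis is at (.6608, .0792), so the yellow pot needs about +1 mm x and +2 mm y. I'll correct that, release and go above the pad.

```bash
python3 -m pendant '[{"jaw":-1,"tx":0.1,"ty":0.2,"tz":0,"ax":0,"ay":0,"az":0},{"jaw":-1,"tx":0.1,"ty":0.2,"tz":0,"ax":0,"ay":0,"az":0},{"jaw":-1,"tx":0.1,"ty":0.2,"tz":0,"ax":0,"ay":0,"az":0},{"jaw":1,"tx":0.1,"ty":0.2,"tz":0,"ax":0,"ay":0,"az":0},{"jaw":1,"tx":0.1,"ty":0.2,"tz":0,"ax":0,"ay":0,"az":0},{"jaw":1,"tx":0.1,"ty":0.2,"tz":0,"ax":0,"ay":0,"az":0},{"jaw":1,"tx":0.1,"ty":0.2,"tz":4,"ax":0,"ay":0,"az":0},{"jaw":1,"tx":0.1,"ty":0.2,"tz":9,"ax":0,"ay":0,"az":0},{"jaw":1,"tx":0.1,"ty":0.2,"tz":14,"ax":0,"ay":0,"az":0},{"jaw":1,"tx":0.1,"ty":0.2,"tz":19,"ax":0,"ay":0,"az":0}]'
python3 -m pendant '[{"jaw":-1,"tx":0,"ty":0,"tz":5,"ax":0,"ay":0,"az":0},{"jaw":-1,"tx":0,"ty":0,"tz":9,"ax":0,"ay":0,"az":0},{"jaw":-1,"tx":4,"ty":1,"tz":9,"ax":0,"ay":0,"az":0},{"jaw":-1,"tx":8,"ty":2,"tz":9,"ax":0,"ay":0,"az":0},{"jaw":-1,"tx":8.9,"ty":2.1,"tz":9,"ax":0,"ay":0,"az":0},{"jaw":-1,"tx":8.9,"ty":2.1,"tz":9,"ax":0,"ay":0,"az":0}]'
python3 - <<'E'
from h import *
from scipy.optimize import least_squares
out=[]
for n in('scene','side'):
    i=grab(n);P=cloud(i);h=hsv(i)
    def fit(p,r):return least_squares(lambda c:np.hypot(p[:,0]-c[0],p[:,1]-c[1])-r,p.mean(0)[:2],loss='soft_l1',f_scale=.002).x
    k=(P[...,2]>.15)&(P[...,2]<.21)&(np.hypot(P[...,0]-.6605,P[...,1]-.079)<.036);b=fit(P[cv2.erode(k.astype('uint8'),np.ones((2,2)))>0],.024)
    d=np.hypot(P[...,0]-.6605,P[...,1]-.079)
    m=(h[...,0]>=18)&(h[...,0]<=36)&(h[...,1]>110)&(P[...,2]>.114)&(P[...,2]<.126)&(d<.045);y=fit(P[m],.0315)
    w=(h[...,0]>=18)&(h[...,0]<=36)&(h[...,1]>110)&(P[...,2]>.07)&(P[...,2]<.114)&(d<.045)&(d>.026);q=fit(P[w],.033)
    print(n,'brush',b.round(4),'rim',y.round(4),'wall',q.round(4),m.sum(),w.sum())
E
```

```text
clock: 6.65
position: [0.5709, 0.0599, 0.2646]
ee_rot: [-0.0, 0.086, 0.996, 0.0]
contact_force: [0.5, -0.0, -0.2]
width: 0.0856
gripper_force: 0.0
clock: 7.4
position: [0.6602, 0.0808, 0.3522]
ee_rot: [-0.001, 0.086, 0.996, -0.0]
contact_force: [-1.0, 0.5, -0.4]
width: -0.0001
gripper_force: 0.0
scene brush [0.6611 0.0798] rim [0.6609 0.0813] wall [0.6608 0.0808] 89 290
side brush [0.6611 0.0785] rim [0.66  0.078] wall [0.6606 0.0758] 85 286
```

The pot is centred within about 1 mm. First stroke, slowing before the stop.

```bash
python3 -m pendant '[{"jaw":-1,"tx":0,"ty":-0.1,"tz":-2.5,"ax":0,"ay":0,"az":0},{"jaw":-1,"tx":0,"ty":-0.1,"tz":-4,"ax":0,"ay":0,"az":0},{"jaw":-1,"tx":0,"ty":-0.1,"tz":-6,"ax":0,"ay":0,"az":0},{"jaw":-1,"tx":0,"ty":-0.1,"tz":-8,"ax":0,"ay":0,"az":0},{"jaw":-1,"tx":0,"ty":-0.1,"tz":-10,"ax":0,"ay":0,"az":0},{"jaw":-1,"tx":0,"ty":-0.1,"tz":-11.5,"ax":0,"ay":0,"az":0},{"jaw":-1,"tx":0,"ty":-0.1,"tz":-12.2,"ax":0,"ay":0,"az":0},{"jaw":-1,"tx":0,"ty":-0.1,"tz":-12.2,"ax":0,"ay":0,"az":0}]'
```

```text
clock: 8.5
position: [0.6589, 0.0796, 0.2336]
ee_rot: [0.0, 0.086, 0.996, -0.0]
contact_force: [-3.8, -0.3, 9.4]
width: -0.0003
gripper_force: 4.7
```

```bash
python3 -m pendant '[{"jaw":-1,"tx":0,"ty":0,"tz":-0.4,"ax":0,"ay":0,"az":0},{"jaw":-1,"tx":0,"ty":0,"tz":-0.6,"ax":0,"ay":0,"az":0},{"jaw":-1,"tx":0,"ty":0,"tz":-0.6,"ax":0,"ay":0,"az":0},{"jaw":-1,"tx":0,"ty":0,"tz":-0.6,"ax":0,"ay":0,"az":0}]'
```

```text
clock: 9.0
position: [0.6589, 0.0796, 0.2284]
ee_rot: [0.0, 0.086, 0.996, -0.0]
contact_force: [-3.3, -0.4, 10.8]
width: 0.0003
gripper_force: 5.0
```

```bash
python3 -m pendant '[{"jaw":-1,"tx":0,"ty":0,"tz":-0.3,"ax":0,"ay":0,"az":0},{"jaw":-1,"tx":0,"ty":0,"tz":-0.3,"ax":0,"ay":0,"az":0},{"jaw":-1,"tx":0,"ty":0,"tz":-0.3,"ax":0,"ay":0,"az":0}]'
```

```text
clock: 9.38
position: [0.659, 0.0796, 0.228]
ee_rot: [0.002, 0.086, 0.996, -0.0]
contact_force: [-6.1, -0.9, 18.4]
width: 0.0
gripper_force: 9.4
```

The stop is reached: z .228, and the force jumped to 18 N. Up, then the second stroke.

```bash
python3 -m pendant '[{"jaw":-1,"tx":0,"ty":0,"tz":2,"ax":0,"ay":0,"az":0},{"jaw":-1,"tx":0,"ty":0,"tz":4,"ax":0,"ay":0,"az":0},{"jaw":-1,"tx":0,"ty":0,"tz":6,"ax":0,"ay":0,"az":0},{"jaw":-1,"tx":0,"ty":0,"tz":8,"ax":0,"ay":0,"az":0},{"jaw":-1,"tx":0,"ty":0,"tz":10,"ax":0,"ay":0,"az":0},{"jaw":-1,"tx":0,"ty":0,"tz":11,"ax":0,"ay":0,"az":0},{"jaw":-1,"tx":0,"ty":0,"tz":11,"ax":0,"ay":0,"az":0},{"jaw":-1,"tx":0,"ty":0,"tz":11,"ax":0,"ay":0,"az":0}]'
python3 - <<'E'
from h import *
i=grab('scene','pics/s4.png');P=cloud(i);h=hsv(i)
m=(h[...,0]>=18)&(h[...,0]<=36)&(h[...,1]>110)&(np.hypot(P[...,0]-.66,P[...,1]-.079)<.05);p=P[m&(P[...,2]>.114)&(P[...,2]<.126)]
print(len(p),p.mean(0),np.nanmax(P[m][:,2]))
E
python3 -m pendant '[{"jaw":-1,"tx":0,"ty":0,"tz":-1.5,"ax":0,"ay":0,"az":0},{"jaw":-1,"tx":0,"ty":0,"tz":-3.5,"ax":0,"ay":0,"az":0},{"jaw":-1,"tx":0,"ty":0,"tz":-5.5,"ax":0,"ay":0,"az":0},{"jaw":-1,"tx":0,"ty":0,"tz":-7.5,"ax":0,"ay":0,"az":0},{"jaw":-1,"tx":0,"ty":0,"tz":-9.5,"ax":0,"ay":0,"az":0},{"jaw":-1,"tx":0,"ty":0,"tz":-10.5,"ax":0,"ay":0,"az":0},{"jaw":-1,"tx":0,"ty":0,"tz":-11,"ax":0,"ay":0,"az":0},{"jaw":-1,"tx":0,"ty":0,"tz":-11.1,"ax":0,"ay":0,"az":0},{"jaw":-1,"tx":0,"ty":0,"tz":-11.1,"ax":0,"ay":0,"az":0},{"jaw":-1,"tx":0,"ty":0,"tz":-11.1,"ax":0,"ay":0,"az":0}]'
```

```text
clock: 10.38
position: [0.6598, 0.0799, 0.3313]
ee_rot: [-0.001, 0.086, 0.996, -0.0]
contact_force: [1.3, 0.8, -0.8]
width: 0.0
gripper_force: 0.0
87 [0.65725068 0.09907856 0.11878728] 0.5943936197857351
clock: 11.68
position: [0.6608, 0.0799, 0.2279]
ee_rot: [0.004, 0.086, 0.996, 0.0]
contact_force: [-6.7, 0.4, 27.6]
width: 0.0002
gripper_force: 13.6
```

```bash
python3 -m pendant '[{"jaw":-1,"tx":0,"ty":0,"tz":2.5,"ax":0,"ay":0,"az":0},{"jaw":-1,"tx":0,"ty":0,"tz":5,"ax":0,"ay":0,"az":0},{"jaw":-1,"tx":0,"ty":0,"tz":7.5,"ax":0,"ay":0,"az":0},{"jaw":-1,"tx":0,"ty":0,"tz":10,"ax":0,"ay":0,"az":0},{"jaw":-1,"tx":0,"ty":0,"tz":13,"ax":0,"ay":0,"az":0},{"jaw":-1,"tx":-2,"ty":-0.5,"tz":14,"ax":0,"ay":0,"az":0},{"jaw":-1,"tx":-6,"ty":-1.4,"tz":14,"ax":0,"ay":0,"az":0},{"jaw":1,"tx":-9,"ty":-2,"tz":14,"ax":0,"ay":0,"az":0},{"jaw":1,"tx":-9,"ty":-2,"tz":10,"ax":0,"ay":0,"az":0},{"jaw":1,"tx":-9,"ty":-2,"tz":5,"ax":0,"ay":0,"az":0}]'
python3 - <<'E'
from h import *
i=grab('wrist','pics/w5.png');np.savez('pics/w5.npz',**i)
P=cloud(i);h=hsv(i)
k=(P[...,2]>.105)&(P[...,2]<.122)&(np.hypot(P[...,0]-.571,P[...,1]-.06)<.04)&(h[...,2]<90)
v,u=np.nonzero(k);print(len(u)and(ray(i,u.mean(),v.mean(),.115),np.ptp(P[k],0)))
E
```

```text
clock: 12.92
position: [0.5685, 0.0596, 0.2704]
ee_rot: [0.001, 0.086, 0.996, 0.0]
contact_force: [1.1, 0.1, -0.0]
width: 0.0546
gripper_force: 0.0
(array([0.57015358, 0.05861607, 0.115     ]), array([0.02056906, 0.02125299, 0.01297281]))
```

```bash
python3 -m pendant '[{"jaw":1,"tx":0,"ty":0,"tz":-5,"ax":0,"ay":0,"az":0},{"jaw":1,"tx":0,"ty":0,"tz":-10,"ax":0,"ay":0,"az":0},{"jaw":1,"tx":0,"ty":0,"tz":-15,"ax":0,"ay":0,"az":0},{"jaw":1,"tx":0,"ty":0,"tz":-19,"ax":0,"ay":0,"az":0},{"jaw":1,"tx":0,"ty":0,"tz":-20,"ax":0,"ay":0,"az":0},{"jaw":-1,"tx":0,"ty":0,"tz":-20,"ax":0,"ay":0,"az":0},{"jaw":-1,"tx":0,"ty":0,"tz":-20,"ax":0,"ay":0,"az":0},{"jaw":-1,"tx":0,"ty":0,"tz":-20,"ax":0,"ay":0,"az":0},{"jaw":-1,"tx":0,"ty":0,"tz":-20,"ax":0,"ay":0,"az":0},{"jaw":-1,"tx":0,"ty":0,"tz":-20,"ax":0,"ay":0,"az":0}]' 40
python3 -m pendant '[{"jaw":-1,"tx":0,"ty":0,"tz":0,"ax":0,"ay":0,"az":0},{"jaw":-1,"tx":0,"ty":0,"tz":0,"ax":0,"ay":0,"az":0}]'
```

```text
clock: 14.22
position: [0.5711, 0.0597, 0.0728]
ee_rot: [0.001, 0.086, 0.996, -0.0]
contact_force: [-0.4, -0.5, 7.3]
width: 0.0211
gripper_force: 38.9
clock: 14.48
position: [0.5711, 0.0597, 0.0728]
ee_rot: [0.001, 0.086, 0.996, -0.0]
contact_force: [0.2, -0.5, 5.8]
width: 0.0213
gripper_force: 38.9
```

```bash
python3 -m pendant '[{"jaw":-1,"tx":0.1,"ty":0.6,"tz":0,"ax":0,"ay":0,"az":0},{"jaw":-1,"tx":0.3,"ty":1.8,"tz":0,"ax":0,"ay":0,"az":0},{"jaw":-1,"tx":0.55,"ty":3.2,"tz":0,"ax":0,"ay":0,"az":0},{"jaw":-1,"tx":0.8,"ty":4.7,"tz":0,"ax":0,"ay":0,"az":0},{"jaw":-1,"tx":1.0,"ty":6.0,"tz":0,"ax":0,"ay":0,"az":0},{"jaw":-1,"tx":1.15,"ty":6.9,"tz":0,"ax":0,"ay":0,"az":0},{"jaw":-1,"tx":1.2,"ty":7.1,"tz":0,"ax":0,"ay":0,"az":0},{"jaw":-1,"tx":1.2,"ty":7.1,"tz":0,"ax":0,"ay":0,"az":0},{"jaw":-1,"tx":1.2,"ty":7.1,"tz":0,"ax":0,"ay":0,"az":0}]'
cat > chk.py <<'E'
from h import *
from scipy.optimize import least_squares
def fit(p,r):return least_squares(lambda c:np.hypot(p[:,0]-c[0],p[:,1]-c[1])-r,p.mean(0)[:2],loss='soft_l1',f_scale=.002).x
for n in('scene','side'):
    i=grab(n,f'pics/chk_{n}.png');P=cloud(i);h=hsv(i);d=np.hypot(P[...,0]-.6605,P[...,1]-.079)
    k=(P[...,2]>.15)&(P[...,2]<.21)&(d<.036);b=fit(P[cv2.erode(k.astype('uint8'),np.ones((2,2)))>0],.024)
    c=((h[...,0]>=168)|(h[...,0]<=5))&(h[...,1]>110)
    m=c&(P[...,2]>.114)&(P[...,2]<.126)&(d<.045);w=c&(P[...,2]>.07)&(P[...,2]<.114)&(d<.045)&(d>.026)
    print(n,'brush',b.round(4),'rim',m.sum(),m.sum()>9 and fit(P[m],.0315).round(4),'wall',w.sum(),w.sum()>9 and fit(P[w],.033).round(4))
E
python3 chk.py
```

```text
clock: 15.6
position: [0.5833, 0.1314, 0.0728]
ee_rot: [0.001, 0.086, 0.996, 0.0]
contact_force: [-1.0, 0.6, 6.5]
width: 0.021
gripper_force: 39.1
scene brush [0.6612 0.0798] rim 96 [0.661  0.0829] wall 167 [0.6618 0.0839]
side brush [0.6609 0.0785] rim 89 [0.6602 0.0794] wall 410 [0.6601 0.0793]
```

Red is about 1–2 mm too far in +y. I'll trim -1.3 mm, release and go above the pad.

```bash
python3 -m pendant '[{"jaw":-1,"tx":0,"ty":-0.13,"tz":0,"ax":0,"ay":0,"az":0},{"jaw":-1,"tx":0,"ty":-0.13,"tz":0,"ax":0,"ay":0,"az":0},{"jaw":-1,"tx":0,"ty":-0.13,"tz":0,"ax":0,"ay":0,"az":0},{"jaw":1,"tx":0,"ty":-0.13,"tz":0,"ax":0,"ay":0,"az":0},{"jaw":1,"tx":0,"ty":-0.13,"tz":0,"ax":0,"ay":0,"az":0},{"jaw":1,"tx":0,"ty":-0.13,"tz":0,"ax":0,"ay":0,"az":0},{"jaw":1,"tx":0,"ty":-0.13,"tz":4,"ax":0,"ay":0,"az":0},{"jaw":1,"tx":0,"ty":-0.13,"tz":9,"ax":0,"ay":0,"az":0},{"jaw":1,"tx":0,"ty":-0.13,"tz":14,"ax":0,"ay":0,"az":0},{"jaw":1,"tx":0,"ty":-0.13,"tz":19,"ax":0,"ay":0,"az":0}]'
python3 -m pendant '[{"jaw":-1,"tx":-0.5,"ty":0,"tz":5,"ax":0,"ay":0,"az":0},{"jaw":-1,"tx":-0.5,"ty":0,"tz":9,"ax":0,"ay":0,"az":0},{"jaw":-1,"tx":3,"ty":-2.5,"tz":9,"ax":0,"ay":0,"az":0},{"jaw":-1,"tx":7,"ty":-4.5,"tz":9,"ax":0,"ay":0,"az":0},{"jaw":-1,"tx":7.7,"ty":-5.0,"tz":9,"ax":0,"ay":0,"az":0},{"jaw":-1,"tx":7.7,"ty":-5.0,"tz":9,"ax":0,"ay":0,"az":0}]'
python3 chk.py
```

```text
clock: 16.95
position: [0.5821, 0.1295, 0.2627]
ee_rot: [-0.0, 0.086, 0.996, 0.0]
contact_force: [-0.1, 0.1, -0.3]
width: 0.0854
gripper_force: 0.0
clock: 17.7
position: [0.6591, 0.0794, 0.3504]
ee_rot: [-0.001, 0.086, 0.996, 0.0]
contact_force: [-0.4, 0.9, -0.2]
width: 0.0001
gripper_force: 0.0
scene brush [0.6612 0.0798] rim 82 [0.6611 0.0818] wall 163 [0.6618 0.083 ]
side brush [0.6611 0.0785] rim 86 [0.6601 0.0783] wall 416 [0.66   0.0781]
```

```bash
python3 -m pendant '[{"jaw":-1,"tx":0.1,"ty":0,"tz":-2.5,"ax":0,"ay":0,"az":0},{"jaw":-1,"tx":0.1,"ty":0,"tz":-4,"ax":0,"ay":0,"az":0},{"jaw":-1,"tx":0.1,"ty":0,"tz":-6,"ax":0,"ay":0,"az":0},{"jaw":-1,"tx":0.1,"ty":0,"tz":-8,"ax":0,"ay":0,"az":0},{"jaw":-1,"tx":0.1,"ty":0,"tz":-10,"ax":0,"ay":0,"az":0},{"jaw":-1,"tx":0.1,"ty":0,"tz":-11.7,"ax":0,"ay":0,"az":0},{"jaw":-1,"tx":0.1,"ty":0,"tz":-12.6,"ax":0,"ay":0,"az":0},{"jaw":-1,"tx":0.1,"ty":0,"tz":-12.9,"ax":0,"ay":0,"az":0},{"jaw":-1,"tx":0.1,"ty":0,"tz":-12.9,"ax":0,"ay":0,"az":0},{"jaw":-1,"tx":0.1,"ty":0,"tz":-12.9,"ax":0,"ay":0,"az":0}]'
```

```text
clock: 19.05
position: [0.6592, 0.0805, 0.228]
ee_rot: [0.002, 0.086, 0.996, 0.001]
contact_force: [-6.6, -0.2, 18.7]
width: 0.0002
gripper_force: 9.4
```

```bash
python3 -m pendant '[{"jaw":-1,"tx":0,"ty":0,"tz":0,"ax":0,"ay":0,"az":0},{"jaw":-1,"tx":0,"ty":0,"tz":2,"ax":0,"ay":0,"az":0},{"jaw":-1,"tx":0,"ty":0,"tz":4,"ax":0,"ay":0,"az":0},{"jaw":-1,"tx":0,"ty":0,"tz":6,"ax":0,"ay":0,"az":0},{"jaw":-1,"tx":0,"ty":0,"tz":8,"ax":0,"ay":0,"az":0},{"jaw":-1,"tx":0,"ty":0,"tz":10,"ax":0,"ay":0,"az":0},{"jaw":-1,"tx":0,"ty":0,"tz":11,"ax":0,"ay":0,"az":0},{"jaw":-1,"tx":0,"ty":0,"tz":11,"ax":0,"ay":0,"az":0},{"jaw":-1,"tx":0,"ty":0,"tz":11,"ax":0,"ay":0,"az":0}]'
python3 chk.py
python3 -m pendant '[{"jaw":-1,"tx":0,"ty":0,"tz":-1.5,"ax":0,"ay":0,"az":0},{"jaw":-1,"tx":0,"ty":0,"tz":-3.5,"ax":0,"ay":0,"az":0},{"jaw":-1,"tx":0,"ty":0,"tz":-5.5,"ax":0,"ay":0,"az":0},{"jaw":-1,"tx":0,"ty":0,"tz":-7.5,"ax":0,"ay":0,"az":0},{"jaw":-1,"tx":0,"ty":0,"tz":-9.5,"ax":0,"ay":0,"az":0},{"jaw":-1,"tx":0,"ty":0,"tz":-10.5,"ax":0,"ay":0,"az":0},{"jaw":-1,"tx":0,"ty":0,"tz":-11,"ax":0,"ay":0,"az":0},{"jaw":-1,"tx":0,"ty":0,"tz":-11.1,"ax":0,"ay":0,"az":0},{"jaw":-1,"tx":0,"ty":0,"tz":-11.1,"ax":0,"ay":0,"az":0},{"jaw":-1,"tx":0,"ty":0,"tz":-11.1,"ax":0,"ay":0,"az":0}]'
```

```text
clock: 20.18
position: [0.6598, 0.0797, 0.3313]
ee_rot: [-0.001, 0.086, 0.996, -0.0]
contact_force: [0.4, -1.0, 0.0]
width: 0.0002
gripper_force: 0.0
scene brush [0.6613 0.0799] rim 83 [0.661  0.0819] wall 166 [0.6621 0.0827]
side brush [0.6609 0.0785] rim 83 [0.6602 0.0787] wall 423 [0.66   0.0783]
clock: 21.52
position: [0.6609, 0.0796, 0.2279]
ee_rot: [0.004, 0.086, 0.996, 0.0]
contact_force: [-6.2, -0.1, 26.9]
width: -0.0001
gripper_force: 13.3
```

```bash
python3 -m pendant '[{"jaw":-1,"tx":0,"ty":0,"tz":2.5,"ax":0,"ay":0,"az":0},{"jaw":-1,"tx":0,"ty":0,"tz":5,"ax":0,"ay":0,"az":0},{"jaw":-1,"tx":0,"ty":0,"tz":7.5,"ax":0,"ay":0,"az":0},{"jaw":-1,"tx":0,"ty":0,"tz":10,"ax":0,"ay":0,"az":0},{"jaw":-1,"tx":0,"ty":0,"tz":13,"ax":0,"ay":0,"az":0},{"jaw":-1,"tx":-2,"ty":1.5,"tz":14,"ax":0,"ay":0,"az":0},{"jaw":-1,"tx":-6,"ty":4,"tz":14,"ax":0,"ay":0,"az":0},{"jaw":1,"tx":-7.9,"ty":5,"tz":14,"ax":0,"ay":0,"az":0},{"jaw":1,"tx":-7.8,"ty":5,"tz":10,"ax":0,"ay":0,"az":0},{"jaw":1,"tx":-7.8,"ty":5,"tz":5,"ax":0,"ay":0,"az":0}]'
python3 - <<'E'
from h import *
i=grab('wrist');P=cloud(i);h=hsv(i)
k=(P[...,2]>.105)&(P[...,2]<.122)&(np.hypot(P[...,0]-.583,P[...,1]-.13)<.04)&(h[...,2]<90)
v,u=np.nonzero(k);print(len(u)and(ray(i,u.mean(),v.mean(),.115),np.ptp(P[k],0)))
E
python3 -m pendant '[{"jaw":1,"tx":0,"ty":0,"tz":-5,"ax":0,"ay":0,"az":0},{"jaw":1,"tx":0,"ty":0,"tz":-10,"ax":0,"ay":0,"az":0}]'
```

```text
clock: 22.78
position: [0.5807, 0.1308, 0.2704]
ee_rot: [0.001, 0.085, 0.996, 0.0]
contact_force: [0.4, -0.8, 0.5]
width: 0.0543
gripper_force: 0.0
(array([0.58212914, 0.12978748, 0.115     ]), array([0.02052717, 0.02093035, 0.01326065]))
clock: 23.08
position: [0.581, 0.1303, 0.1703]
ee_rot: [-0.0, 0.086, 0.996, 0.0]
contact_force: [0.4, -0.0, -0.6]
width: 0.0856
gripper_force: 0.0
```

```bash
python3 -m pendant '[{"jaw":1,"tx":0.1,"ty":0,"tz":-5,"ax":0,"ay":0,"az":0},{"jaw":1,"tx":0.1,"ty":0,"tz":-9,"ax":0,"ay":0,"az":0},{"jaw":1,"tx":0.1,"ty":0,"tz":-10,"ax":0,"ay":0,"az":0},{"jaw":-1,"tx":0.1,"ty":0,"tz":-10,"ax":0,"ay":0,"az":0},{"jaw":-1,"tx":0.1,"ty":0,"tz":-10,"ax":0,"ay":0,"az":0},{"jaw":-1,"tx":0.1,"ty":0,"tz":-10,"ax":0,"ay":0,"az":0},{"jaw":-1,"tx":0.1,"ty":0,"tz":-10,"ax":0,"ay":0,"az":0},{"jaw":-1,"tx":0.1,"ty":0,"tz":-10,"ax":0,"ay":0,"az":0},{"jaw":-1,"tx":0.1,"ty":0,"tz":-10,"ax":0,"ay":0,"az":0}]' 40
python3 -m pendant '[{"jaw":-1,"tx":-0.1,"ty":-0.6,"tz":0,"ax":0,"ay":0,"az":0},{"jaw":-1,"tx":-0.3,"ty":-1.8,"tz":0,"ax":0,"ay":0,"az":0},{"jaw":-1,"tx":-0.5,"ty":-2.9,"tz":0,"ax":0,"ay":0,"az":0},{"jaw":-1,"tx":-0.6,"ty":-3.5,"tz":0,"ax":0,"ay":0,"az":0},{"jaw":-1,"tx":-0.6,"ty":-3.55,"tz":0,"ax":0,"ay":0,"az":0},{"jaw":-1,"tx":-0.6,"ty":-3.55,"tz":0,"ax":0,"ay":0,"az":0}]'
```

```text
clock: 24.2
position: [0.5841, 0.1298, 0.0728]
ee_rot: [0.001, 0.086, 0.996, 0.0]
contact_force: [-0.3, -0.4, 6.7]
width: 0.0212
gripper_force: 38.9
clock: 24.95
position: [0.5781, 0.0939, 0.0728]
ee_rot: [0.001, 0.086, 0.996, 0.0]
contact_force: [-0.5, 0.1, 7.6]
width: 0.0213
gripper_force: 39.1
```

```bash
python3 -m pendant '[{"jaw":-1,"tx":-0.7,"ty":0.1,"tz":0,"ax":0,"ay":0,"az":0},{"jaw":-1,"tx":-2.0,"ty":0.33,"tz":0,"ax":0,"ay":0,"az":0},{"jaw":-1,"tx":-3.6,"ty":0.6,"tz":0,"ax":0,"ay":0,"az":0},{"jaw":-1,"tx":-5.2,"ty":0.88,"tz":0,"ax":0,"ay":0,"az":0},{"jaw":-1,"tx":-6.8,"ty":1.15,"tz":0,"ax":0,"ay":0,"az":0},{"jaw":-1,"tx":-8.4,"ty":1.42,"tz":0,"ax":0,"ay":0,"az":0},{"jaw":-1,"tx":-10,"ty":1.69,"tz":0,"ax":0,"ay":0,"az":0},{"jaw":-1,"tx":-11.4,"ty":1.93,"tz":0,"ax":0,"ay":0,"az":0},{"jaw":-1,"tx":-12.1,"ty":2.05,"tz":0,"ax":0,"ay":0,"az":0},{"jaw":-1,"tx":-12.3,"ty":2.08,"tz":0,"ax":0,"ay":0,"az":0}]'
python3 -m pendant '[{"jaw":-1,"tx":-0.1,"ty":0.02,"tz":0,"ax":0,"ay":0,"az":0},{"jaw":-1,"tx":-0.2,"ty":0.03,"tz":0,"ax":0,"ay":0,"az":0},{"jaw":-1,"tx":-0.3,"ty":0.05,"tz":0,"ax":0,"ay":0,"az":0},{"jaw":-1,"tx":-0.4,"ty":0.07,"tz":0,"ax":0,"ay":0,"az":0},{"jaw":-1,"tx":-0.4,"ty":0.07,"tz":0,"ax":0,"ay":0,"az":0},{"jaw":-1,"tx":-0.4,"ty":0.07,"tz":0,"ax":0,"ay":0,"az":0}]'
```

```text
clock: 26.2
position: [0.4549, 0.1149, 0.0728]
ee_rot: [0.002, 0.086, 0.996, 0.0]
contact_force: [0.7, -2.1, 8.0]
width: 0.021
gripper_force: 39.7
clock: 26.95
position: [0.4542, 0.1152, 0.0728]
ee_rot: [0.004, 0.086, 0.996, 0.0]
contact_force: [6.8, -2.6, 3.4]
width: 0.0209
gripper_force: 39.1
```

The carrier stalled against the front stop at 6.8 N, well above friction. I'll release, retreat and verify.

```bash
python3 -m pendant '[{"jaw":-1,"tx":-0.2,"ty":0.03,"tz":0,"ax":0,"ay":0,"az":0},{"jaw":-1,"tx":-0.2,"ty":0.03,"tz":0,"ax":0,"ay":0,"az":0},{"jaw":1,"tx":-0.1,"ty":0.03,"tz":0,"ax":0,"ay":0,"az":0},{"jaw":1,"tx":0.2,"ty":0,"tz":0,"ax":0,"ay":0,"az":0},{"jaw":1,"tx":0.2,"ty":0,"tz":0,"ax":0,"ay":0,"az":0},{"jaw":1,"tx":0.2,"ty":0,"tz":4,"ax":0,"ay":0,"az":0},{"jaw":1,"tx":0.2,"ty":0,"tz":9,"ax":0,"ay":0,"az":0},{"jaw":1,"tx":0.2,"ty":0,"tz":14,"ax":0,"ay":0,"az":0},{"jaw":1,"tx":0.2,"ty":0,"tz":19,"ax":0,"ay":0,"az":0},{"jaw":1,"tx":1,"ty":-0.2,"tz":23,"ax":0,"ay":0,"az":0}]'
python3 -m pendant '[{"jaw":1,"tx":4,"ty":-1,"tz":0,"ax":0,"ay":0,"az":0},{"jaw":1,"tx":5.8,"ty":-1.5,"tz":0,"ax":0,"ay":0,"az":0},{"jaw":1,"tx":5.8,"ty":-1.5,"tz":0,"ax":0,"ay":0,"az":0},{"jaw":1,"tx":5.8,"ty":-1.5,"tz":0,"ax":0,"ay":0,"az":0}]'
python3 - <<'E'
from h import *
i=grab('wrist');j=grab('side');P=cloud(i);h=hsv(i)
cv2.imwrite('pics/fin.png',cv2.resize(np.hstack([i['pixels'],j['pixels']]),(800,300)))
for nm,z0,z1,zp,m in(('knob',.105,.122,.115,h[...,2]<90),('rims',.112,.128,.12,None)):
    k=(P[...,2]>z0)&(P[...,2]<z1)&(P[...,0]>.4)
    if m is not None:k&=m
    nl,L,st,ce=cv2.connectedComponentsWithStats(k.astype('uint8'))
    for q in range(1,nl):
        if st[q,4]>380: print(nm,st[q].tolist(),ray(i,*ce[q],zp).round(4),np.ptp(P[L==q],0).round(3))
E
```

```text
clock: 28.2
position: [0.4596, 0.1138, 0.3034]
ee_rot: [0.0, 0.086, 0.996, 0.0]
contact_force: [0.8, 1.0, -0.5]
width: 0.0855
gripper_force: 0.0
clock: 28.7
position: [0.5168, 0.0988, 0.3004]
ee_rot: [-0.002, 0.086, 0.996, -0.0]
contact_force: [0.4, 0.6, -0.3]
width: 0.0855
gripper_force: 0.0
knob [16, 85, 49, 71, 689] [ 0.4349 -0.085   0.115 ] [0.066 0.025 0.017]
knob [249, 88, 23, 24, 392] [0.4535 0.1146 0.115 ] [0.021 0.021 0.005]
rims [13, 85, 48, 74, 694] [ 0.4352 -0.0862  0.12  ] [0.068 0.028 0.016]
rims [249, 88, 23, 24, 417] [0.4537 0.115  0.12  ] [0.021 0.021 0.005]
rims [264, 153, 66, 65, 921] [0.543  0.1373 0.12  ] [0.065 0.066 0.011]
rims [192, 154, 66, 64, 908] [0.5307 0.0655 0.12  ] [0.065 0.065 0.011]
rims [196, 221, 62, 59, 2657] [0.598  0.0546 0.12  ] [0.066 0.065 0.016]
rims [264, 220, 62, 60, 2673] [0.61   0.1247 0.12  ] [0.065 0.065 0.016]
rims [431, 225, 59, 53, 993] [0.6335 0.2888 0.12  ] [0.054 0.056 0.016]
```

View pics/fin.png

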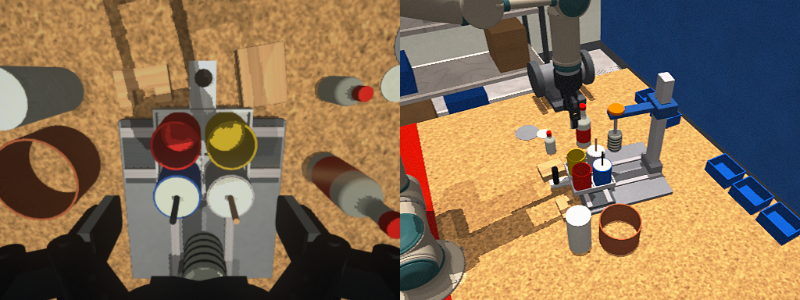

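The last picture shows the carrier home (knob at 203,77), all four pots upright, the brush up and the bystanders unmoved. I'll hand the job in.

```bash
python3 -c "
from rig import manip
print(manip.sign_off())"
```

```text
the job is handed in; nothing more can be done
None
```

Handed in at about 29 s: two full strokes to the stop in the yellow pot, then two in the red. The carrier is back against its front stop, the brush is up, all four pots are upright and nothing else was moved.

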